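# Cull the odd bars and clear the press plate for loading

## Robot

A 6-joint arm with a two-finger parallel gripper is mounted at the origin on the work surface. World frame = base frame: x ahead of the robot, y to its left, z up, the work surface at z = 0. Lengths are in m, angles in rad, forces in N, time in s.
With the tool pointing down it reaches from about 0.375 to 0.975 m from the base axis. Payload 3.8 kg.
Tool frame: the origin (TCP) lies midway between the tips of the shut fingers; the grasp point (between the pads) lies 19 mm behind it; z points along the fingers, y is the line along which they close (so a half turn about z gives the same grasp; the last joint's range is limited). The gripper opens to 85 mm and grips with 20 to 120 N. Pads are 22 mm wide; open, the fingers measure 114 mm over their backs; the gripper's body (76 mm by 85 mm) begins 54 mm behind the grasp point. The pads swing forward as they close: fully open they stand 13 mm farther back than shut.
Start: joints at [-1.259, 0.264, 1.604, -0, 1.274, -0.037], TCP at [0.231, -0.634, 0.231] pointing down, gripper open.
Joint ranges: [-2.63, 2.63], [-0.94, 2.18], [0.31, 2.57], [-1.31, 4.45], [0, 2.66], [-2.55, 2.55]. Speed limits (rad/s): [2.57, 2.57, 3.14, 3.14, 3.14, 3.14].

## Interface

Orientations are given as a rotation vector (axis times angle).
In Python, from workcell import * gives the robot as it stands. The module is installed in compiled form; this text tells all that it offers.
- The arm moves only by the tool apply_moves, never from a script. Its arguments are lists of equal length, an entry for each row: "fingers": the opening, from 0 (shut) to 1 (fully open); "travel": the shift along the tool's x, y, z normalised to -1 to 1, where 1 is 0.05 m, a list of three; "rotation": the turn, a rotation vector about the tool's x, y, z normalised to -1 to 1, where 1 is 6 degrees, a list of three. In form: {"fingers": [fingers, ...], "travel": [[dx, dy, dz], ...], "rotation": [[ax, ay, az], ...]}. A call has 1 to 12 rows; each row shifts and turns the commanded pose from where the row before left it, along the tool's axes as they then stand; what a row does not reach is not made up. A row lasts 1/10 s, in which the tool goes at most 50 mm and 8.59 degrees, less where a joint would pass 70% of its speed; a pose out of reach is approached as far as the arm can. A call with a number of a shift or a turn outside -1 to 1 is refused whole. A call with a gripper value outside its range is refused whole. The fingers move at their own pace and stop on an object; "newtons" is the grip in N (left out, the last holds). Time passes only in rows, so rows that do not move let the fingers close. It gives the time, the measured TCP pose, the force, the opening and the grip force at its end, in the units of the state.
- read_state(): the state, without advancing time (a new reading comes with each control period).
- read_camera(name): name is "scene" or "top" or "wrist"; returns a dict with "image" (384x512x3 uint8, red, green, blue), "fx", "fy", "cx", "cy" (pixels), "k1" (the pictures are not rectified: a ray, as slopes to the right and down, at radius r is drawn at 1 + k1 r^2 times it, then the intrinsics apply), "extrinsics" (4x4, takes a point from world to camera coordinates). Camera axes: x right, y down, z forward; pixel columns grow to the right and rows downward; lengths in m; the calibration is good to about 2 mm. A picture is of the moment at which its call begins. There is no depth.
- finish_job(): hands the job in; it is judged then, once.
Trained networks look in the newest picture that a camera, given by its name, has taken for a name from the list of things; names that differ only in an ending like _2 or _b are one class to them, and where a whole thing is asked for, a point or a joint stands for the part that bears it (a point fixed in the world has none). Each returns a list of dicts, best first, with "p" (0 to 1); they miss things now and then, are a little off and sometimes report something else, mostly with a low value. They report only what shows in the picture. A call takes as long as a camera call. They do not tell look-alikes from the thing itself.
- regions_of(camera, name): "mask" (384x512 bool, what is visible of it) and "bbox" ([left, top, width, height] in pixels, round what is visible of it).
- tip_of(camera, name): "location" ([column, row] in pixels: a listed point, or the origin of a listed thing).
The state is a dict: "time": time; "q": joint angles; "joint_vel": joint speeds; "joint_torque": joint torques, N m; "tool_pos": TCP position; "tcp_rot": TCP orientation; "wrist_force": force on the tool from outside, world axes, zero at the start; "torque": the same for the moment, N m; "width": opening from 0.0 (shut) to 1.0 (fully open); "grip_force": force on a finger pad.
Only numpy, scipy, OpenCV 4.12 (cv2) and the standard library are available. Lean on these libraries where they do the work, as an engineer would, in place of code of your own. Each camera call takes 0.05 s, during which the arm holds its last target. There are 200 camera calls.

## Task

Get the next load ready for the hand press. First sweep every loose chip off the press plate into its trough with the scraper block (not with the fingers) and stand the scraper back on its pad; then lay all the whole bars of the batch flat on the clean plate, lengthwise along the trough and none overhanging. Bars that are too short, broken at a corner or bent go into the scrap tin, at any time; leave the other things on the shelf where they are.

Things in the scene. Friction and masses are not known exactly. Their poses are not given: they have to be found in the camera images.
- plate: Fixed dark steel press plate, 180 (x) x 160 (y) mm, top 30 mm above its origin; origin is the centre of the plate's underside (on the shelf), z up. Along its whole +y edge runs a grey chip trough joined to it: inside from y = +80 to +136 mm, x = -100 to +100 mm, floor at z = 4 mm, outer and end walls 38 mm high.
- tin: Fixed green open scrap tin, 110 (x) x 130 (y) x 42 mm high, walls 3 mm, floor about 3 mm thick; origin centre of underside. Tin and pad may change places from start to start.
- pad: Fixed flat grey pad for the scraper, 150 (x) x 90 (y) x 4 mm; origin centre of underside.
- mat: Fixed cork mat, 260 (x) x 270 (y) x 3 mm, on which the batch of bars lies; origin centre of underside.
- scraper: Loose scraper block, 0.25 kg: brass foot 100 (x) x 36 (y) x 14 mm high, and on it a wooden grip rib 70 (x) x 20 (y) mm that rises to 48 mm above the underside. Origin centre of underside. Starts standing on the pad. Grip the rib across y; the foot's long faces push the chips.
- whole1: A whole aluminium bar, straight, 64 (x) x 20 (y) x 20 (z) mm; origin at its centre, x lengthwise. May be absent.
- whole2: A whole aluminium bar, straight, 64 (x) x 20 (y) x 20 (z) mm; origin at its centre, x lengthwise. May be absent.
- whole3: A whole aluminium bar, straight, 64 (x) x 20 (y) x 20 (z) mm; origin at its centre, x lengthwise. May be absent.
- whole4: A whole aluminium bar, straight, 64 (x) x 20 (y) x 20 (z) mm; origin at its centre, x lengthwise. May be absent.
- short: Odd bar: too short, 42 (x) x 20 x 20 mm; origin at its centre. May be absent.
- nicked: Odd bar: 64 (x) x 20 x 20 mm with a corner broken out at one end (for x = +10 to +32 mm only y = -10 to -1 mm is left); origin at the centre of the unbroken outline; the intact stretch is x = -32 to +10 mm. May be absent.
- nicked2: Odd bar: 64 (x) x 20 x 20 mm with a corner broken out at one end (for x = +10 to +32 mm only y = -10 to -1 mm is left); origin at the centre of the unbroken outline; the intact stretch is x = -32 to +10 mm. May be absent.
- bent: Odd bar: bent by 0.65 rad about its own z in the middle, 20 x 20 mm in section; origin at the bend, one arm runs 32 mm along -x, the other 32 mm along +x turned 0.65 rad towards +y. May be absent.
- chip1: Loose steel chip, a crumb about 16 x 11 x 7 mm lying on the press plate; origin centre of underside. May be absent.
- chip2: Loose steel chip, a crumb about 16 x 11 x 7 mm lying on the press plate; origin centre of underside. May be absent.
- chip3: Loose steel chip, a crumb about 16 x 11 x 7 mm lying on the press plate; origin centre of underside. May be absent.
- chip4: Loose steel chip, a crumb about 16 x 11 x 7 mm lying on the press plate; origin centre of underside. May be absent.
- pulley: Bystander: bronze pulley, 48 mm across, 20 mm high, lying on the mat; origin centre of underside.
- spacer: Bystander: aluminium spacer ring, 44 mm across, 14 mm high, lying on the shelf; origin centre of underside.
- jar: Bystander: green glass jar, 72 mm across, 85 mm high; origin centre of underside.
- caps: Bystander: stack of four steel clock drum caps, 92 mm across, 49 mm high; origin centre of underside.
Not all that is in view belongs to the job. What is shaped like the whole1 but green is not meant.

How it is judged:
By the outcome, as a careful person would: the job done as asked, in the order asked, and still so for the second after the job is handed in, with the robot touching nothing.
Of whole1, whole2, whole3, whole4 only 3 to 4 are there at a start; the rules pass over those that are not, and their reading is None.
Of short, nicked, bent, nicked2 only 2 to 4 are there at a start; the rules pass over those that are not, and their reading is None.
Of chip1, chip2, chip3, chip4 only 3 to 4 are there at a start; the rules pass over those that are not, and their reading is None.
At some moment in a run one of whole1, whole2, whole3, whole4, short, nicked, bent, nicked2, scraper may be knocked a few centimetres aside while the robot is not near it.
Once in a run the grip may slacken for a moment while it holds something.
It also fails if it takes over 210 s, if anything falls off the work surface, if the arm or the gripper's body presses on something with over 40 N, if the wrist force passes 120 N, or if a joint passes its speed limit or range.

## Working session

There is one attempt and no reset: what is moved stays moved. The work goes in short steps, Python scripts to look and compute and a tool call to move; the robot and the scene stay as the last step left them, time stands still between calls to the robot, and variables do not carry over. Pictures are saved under pics/ and viewed, at most 14 in all, crops included, and the job is handed in when it is done.

Besides the shell and the picture viewer there is one more tool, called after "Call:" as name(argument=value, ...) on one line, values as JSON. apply_moves: Moves the arm, as the interface text tells. Scaled input: -1 to 1 covers 0.05 m each way for a shift and 6 degrees each way for a turn. Its arguments: {"type":"object","properties":{"fingers":{"type":"array","items":{"type":"number"}},"travel":{"type":"array","items":{"type":"array","items":{"type":"number"}}},"rotation":{"type":"array","items":{"type":"array","items":{"type":"number"}}},"newtons":{"type":"number"}},"required":["fingers","travel","rotation"]}

```bash
mkdir -p pics
cat > h.py <<'E'
from workcell import *
import numpy as np, cv2
from scipy.spatial.transform import Rotation as R
def cam(n,save=None):
    c=read_camera(n)
    if save: cv2.imwrite('pics/'+save,c['image'][:,:,::-1])
    return c
def K(c): return np.array([[c['fx'],0,c['cx']],[0,c['fy'],c['cy']],[0,0,1.]]), np.array([c['k1'],0,0,0,0.])
def w(c,uv,z):
    k,d=K(c); uv=np.asarray(uv,float).reshape(-1,1,2)
    n=cv2.undistortPoints(uv,k,d,None,None,None).reshape(-1,2)
    E=np.array(c['extrinsics']); Rm=E[:3,:3]; o=-Rm.T@E[:3,3]
    r=np.c_[n,np.ones(len(n))]@Rm
    return o+r*((z-o[2])/r[:,2])[:,None]
def px(c,P):
    k,d=K(c);E=np.array(c['extrinsics'])
    return cv2.projectPoints(np.asarray(P,float).reshape(-1,1,3),cv2.Rodrigues(E[:3,:3])[0],E[:3,3],k,d)[0].reshape(-1,2)
def st():
    s=read_state(); print('t',round(s['time'],2),'tcp',np.round(s['tool_pos'],4),'rot',np.round(s['tcp_rot'],3),'F',np.round(s['wrist_force'],1),'w',round(s['width'],3),'g',s['grip_force']); return s
E
cat > a.py <<'E'
from h import *
s=st();print(np.round(R.from_rotvec(s['tcp_rot']).as_matrix(),3), s['q'])
for n in('top','scene','wrist'):
    c=cam(n,n+'0.png'); E=np.array(c['extrinsics']);print(n,c['fx'],c['k1'],-E[:3,:3].T@E[:3,3],E[2,:3])
E
python3 a.py
```

```text
t 0.0 tcp [ 0.2305 -0.6336  0.2299] rot [-3.092 -0.545  0.   ] F [ 0.6 -0.4 -1. ] w 1.0 g 0.0
[[ 0.94   0.342 -0.001]
 [ 0.342 -0.94   0.002]
 [ 0.    -0.002 -1.   ]] [-1.25890343e+00  2.64787868e-01  1.60539975e+00  5.58643433e-06
  1.27370414e+00 -3.68889600e-02]
top 380.033306817434 -0.02144948460592689 [ 0.49922273 -0.01264926  1.15828349] [ 0.0480972  -0.03407121 -0.99826139]
scene 455.2657198456125 -0.099969612622061 [ 1.08438663 -0.90537189  0.75352944] [-0.42080533  0.71713594 -0.5555528 ]
wrist 313.6433493630645 -0.0707847957848216 [ 0.29931424 -0.60989292  0.37229413] [-0.26815706 -0.09628191 -0.95855182]
```

```bash
cat > det.py <<'E'
from h import *
Z=dict(plate=.03,tin=.04,pad=.004,mat=.003,scraper=.03,whole1=.023,short=.023,nicked=.023,bent=.023,chip1=.034,pulley=.023,spacer=.014,jar=.05,caps=.049)
import sys
for n in sys.argv[1:]:
    c=cam(n)
    for k,z in Z.items():
        for r in regions_of(n,k):
            if r['p']<.3: continue
            m=r['mask'].astype(np.uint8)
            v,u=np.nonzero(m)
            P=w(c,np.c_[u,v],z)[:,:2]
            (cx,cy),(a,b),th=cv2.minAreaRect((P*1000).astype(np.float32))
            print(n,k,round(r['p'],2),r['bbox'],'cen',P.mean(0).round(3),'rect',round(cx),round(cy),'size',round(a),round(b),round(th,1))
E
python3 det.py top
```

```text
top plate 0.77 [159.4, 138.0, 78.6, 69.4] cen [0.608 0.126] rect 612 122 size 216 223 3.5
top tin 0.58 [82.2, 183.0, 57.0, 41.6] cen [0.513 0.371] rect 511 374 size 114 147 7.4
top pad 0.76 [204.0, 209.4, 28.7, 51.5] cen [0.414 0.073] rect 420 71 size 91 150 89.2
top mat 0.78 [255.1, 149.3, 95.3, 94.4] cen [ 0.529 -0.191] rect 532 -192 size 261 273 3.2
top scraper 0.78 [215.6, 216.7, 12.2, 34.6] cen [0.435 0.063] rect 434 61 size 38 97 89.3
top whole1 0.74 [269.9, 161.5, 6.8, 17.8] cen [ 0.603 -0.1  ] rect 603 -100 size 62 21 4.1
top whole1 0.57 [297.5, 210.7, 18.3, 24.4] cen [ 0.451 -0.203] rect 451 -202 size 67 26 25.5
top whole1 0.57 [321.0, 157.2, 17.8, 17.4] cen [ 0.621 -0.272] rect 621 -271 size 64 26 25.3
top whole1 0.5 [295.9, 256.0, 18.7, 16.4] cen [ 0.33  -0.192] rect 330 -192 size 29 65 43.4
top bent 0.54 [296.3, 187.8, 13.4, 22.4] cen [ 0.524 -0.187] rect 525 -188 size 64 33 14.8
top pulley 0.51 [321.3, 187.0, 18.4, 15.1] cen [ 0.538 -0.273] rect 537 -273 size 47 49 25.4
top spacer 0.63 [152.2, 223.2, 9.9, 16.5] cen [0.443 0.252] rect 439 252 size 32 42 31.2
top spacer 0.38 [321.1, 183.7, 14.1, 14.8] cen [ 0.54  -0.274] rect 540 -275 size 46 43 89.1
top jar 0.93 [374.0, 224.6, 34.5, 25.1] cen [ 0.414 -0.436] rect 414 -436 size 93 68 88.7
top caps 0.71 [323.8, 159.4, 10.7, 16.0] cen [ 0.62  -0.265] rect 619 -265 size 58 21 25.3
top caps 0.7 [235.4, 87.7, 27.8, 33.7] cen [ 0.804 -0.025] rect 804 -24 size 90 97 62.8
```

View pics/top0.png

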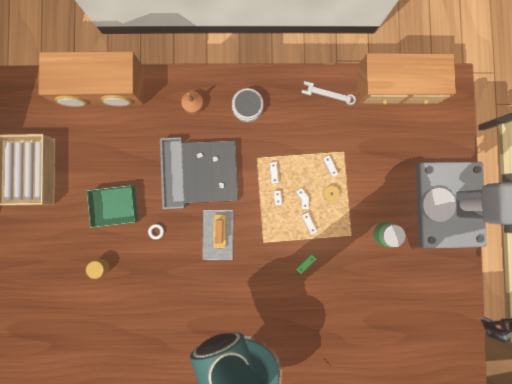

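View pics/scene0.png

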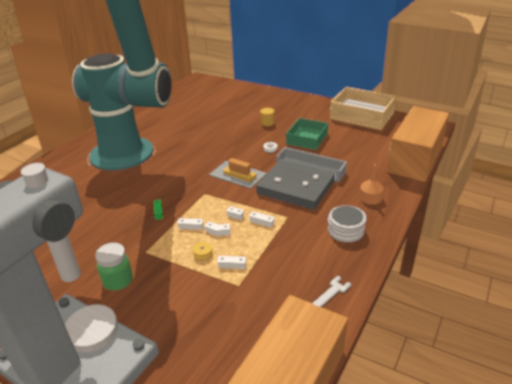

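Five bars lie on the mat, at (275,172), (278,198), (302,199), (309,224) and (331,165). The green look-alike is at (307,264). There are at least three chips on the plate, at (199,155), (214,158) and (221,185). The scraper is at (219,232) and the tin at (113,205). I'll move in for a closer look.

Call:
apply_moves(fingers=[1,1,1,1,1,1,1,1], travel=[[0,0,0],[0,0,0],[0,0,0],[0,0,0],[0.1,-0.92,0],[0.1,-0.92,0],[0.1,-0.92,0],[0.1,-0.92,0]], rotation=[[0,0,1],[0,0,1],[0,0,1],[0,0,0.333],[0,0,0],[0,0,0],[0,0,0],[0,0,0]])

```text
time: 1.7
tool_pos: [0.2507, -0.4487, 0.2312]
tcp_rot: [-3.141, 0.001, -0.0]
wrist_force: [-0.5, 0.1, -0.2]
width: 1.001
grip_force: 0.0
```

Call:
apply_moves(fingers=[1,1,1,1,1,1,1,1,1,1,1,1], travel=[[0.55,-0.667,-0.2],[0.55,-0.667,-0.2],[0.55,-0.667,-0.2],[0.55,-0.667,-0.2],[0.55,-0.667,-0.2],[0.55,-0.667,-0.2],[0.55,-0.667,-0.2],[0.55,-0.667,-0.2],[0.55,-0.667,-0.2],[0.55,-0.667,-0.2],[0.55,-0.667,-0.2],[0.55,-0.667,-0.2]], rotation=[[0,0,0],[0,0,0],[0,0,0],[0,0,0],[0,0,0],[0,0,0],[0,0,0],[0,0,0],[0,0,0],[0,0,0],[0,0,0],[0,0,0]])

```text
time: 2.9
tool_pos: [0.5817, -0.0486, 0.3519]
tcp_rot: [3.141, 0.0, 0.001]
wrist_force: [1.2, -0.6, -0.4]
width: 0.997
grip_force: 0.0
```

Call:
apply_moves(fingers=[1], travel=[[0,0,0]], rotation=[[0,0,0]])

```text
time: 3.0
tool_pos: [0.5839, -0.0462, 0.3526]
tcp_rot: [-3.14, -0.007, -0.006]
wrist_force: [0.3, -0.3, -0.6]
width: 0.998
grip_force: 0.0
```

```bash
python3 - <<'E'
from h import *
s=st(); print(np.round(s['q'],2))
c=cam('wrist'); cv2.imwrite('pics/w1.png',cv2.resize(c['image'][:,:,::-1],(800,600),interpolation=cv2.INTER_CUBIC))
E
python3 det.py wrist
```

```text
t 3.0 tcp [ 0.5839 -0.0462  0.3526] rot [-3.14  -0.007 -0.006] F [ 0.3 -0.3 -0.6] w 0.998 g 0.0
[-0.12  0.04  1.64  0.    1.46  1.44]
wrist plate 0.78 [56.8, 65.5, 162.0, 137.2] cen [0.614 0.123] rect 609 120 size 211 229 1.8
wrist tin 0.89 [0.0, 157.7, 52.7, 72.2] cen [0.517 0.322] rect 519 330 size 115 98 4.6
wrist pad 0.71 [156.6, 200.5, 61.6, 84.0] cen [0.424 0.068] rect 422 67 size 91 152 88.6
wrist mat 0.55 [258.7, 94.6, 173.9, 163.9] cen [ 0.541 -0.19 ] rect 533 -196 size 262 271 3.4
wrist scraper 0.73 [67.2, 226.7, 30.9, 20.3] cen [0.446 0.239] rect 445 239 size 41 49 26.6
wrist scraper 0.57 [176.7, 208.8, 23.4, 63.6] cen [0.442 0.059] rect 440 58 size 37 105 88.1
wrist whole1 0.71 [393.5, 102.7, 26.3, 45.2] cen [ 0.624 -0.271] rect 623 -271 size 68 28 24.9
wrist whole1 0.7 [279.1, 112.4, 22.5, 46.2] cen [ 0.607 -0.102] rect 606 -102 size 64 21 2.2
wrist whole1 0.67 [337.3, 211.0, 29.2, 34.7] cen [ 0.455 -0.204] rect 454 -203 size 70 23 25.5
wrist whole1 0.62 [320.1, 274.1, 28.6, 33.3] cen [ 0.337 -0.188] rect 338 -191 size 33 65 44.0
wrist short 0.63 [288.1, 171.3, 14.1, 23.
[... 173 characters left out ...]
, 22.6, 42.8] cen [ 0.528 -0.188] rect 528 -189 size 69 31 16.8
wrist chip1 0.52 [184.0, 155.9, 10.6, 8.3] cen [0.569 0.054] rect 570 54 size 16 11 8.0
wrist chip1 0.49 [136.4, 93.7, 11.0, 14.1] cen [0.659 0.117] rect 659 117 size 14 18 19.8
wrist pulley 0.77 [382.1, 163.3, 32.4, 28.8] cen [ 0.543 -0.271] rect 543 -271 size 55 45 65.8
wrist spacer 0.8 [68.8, 222.5, 27.5, 25.0] cen [0.438 0.248] rect 438 249 size 45 51 38.5
wrist jar 0.75 [454.5, 228.9, 56.3, 52.0] cen [ 0.419 -0.428] rect 416 -437 size 144 71 61.1
wrist jar 0.35 [331.9, 167.3, 26.6, 39.2] cen [ 0.536 -0.18 ] rect 536 -181 size 65 28 17.7
wrist caps 0.6 [206.1, 0.0, 69.1, 24.8] cen [ 0.771 -0.029] rect 768 -28 size 81 29 90.0
```

View pics/w1.png

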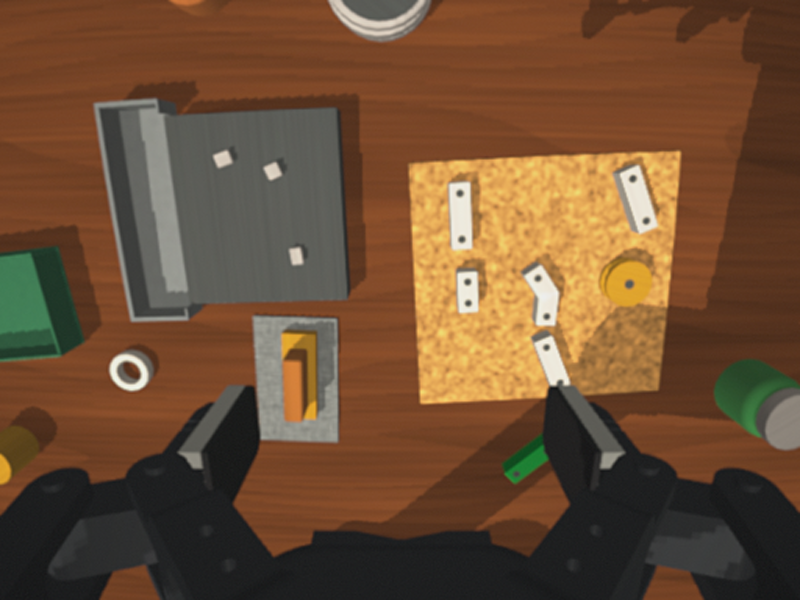

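The picture shows three chips, at (223,158), (273,171) and (296,256). On the mat there are three whole bars, at (460,215), (634,198) and (550,358), the short one at (467,291) and the bent one at (543,294). The plate corners are at (338,107) and (348,298).

Run:
```python
from h import *
c=cam('wrist')
f=lambda pts,z:(w(c,(np.array(pts,float)+.5)*.64-.5,z)[:,:2]*1000).round(1)
p=f([(338,107),(348,298),(188,305),(165,115)],.03); print('plate',p.tolist())
print('right edge yaw',np.degrees(np.arctan2(*(p[0]-p[1])[::-1]))-0, 'len',np.linalg.norm(p[0]-p[1]), 'side yaw',np.degrees(np.arctan2(*(p[2]-p[1])[::-1])))
t=f([(95,103),(132,321)],.038);print('trough outer',t.tolist(),np.degrees(np.arctan2(*(t[0]-t[1])[::-1])))
print('chips',f([(223,158),(273,171),(296,256)],.036).tolist())
print('rib top',f([(284,347),(304,347),(306,421),(287,422)],.048).tolist())
print('foot',f([(282,333),(315,334),(316,418)],.014).tolist())
print('tin top', f([(58,249),(81,338),(0,358)],.042).tolist())
c=cam('top'); im=cv2.resize(c['image'][130:270,75:245,::-1],None,fx=4.5,fy=4.2,interpolation=cv2.INTER_CUBIC); cv2.imwrite('pics/t1.png',im)
```

```text
plate [[698.6, 4.8], [521.3, 0.8], [514.1, 161.9], [694.4, 163.1]]
right edge yaw 1.2924097380380233 len 177.34511552337725 side yaw 92.55900231769941
trough outer [[706.2, 223.7], [499.8, 218.4]] 1.4709346619017387
chips [[655.4, 110.3], [643.3, 65.1], [564.6, 48.4]]
rib top [[476.6, 63.2], [476.7, 43.5], [394.9, 46.4], [393.5, 66.2]]
foot [[478.8, 72.9], [477.7, 38.3], [378.9, 42.5]]
tin top [[574.2, 280.1], [482.7, 273.6], [459.4, 370.7]]
```

View pics/t1.png

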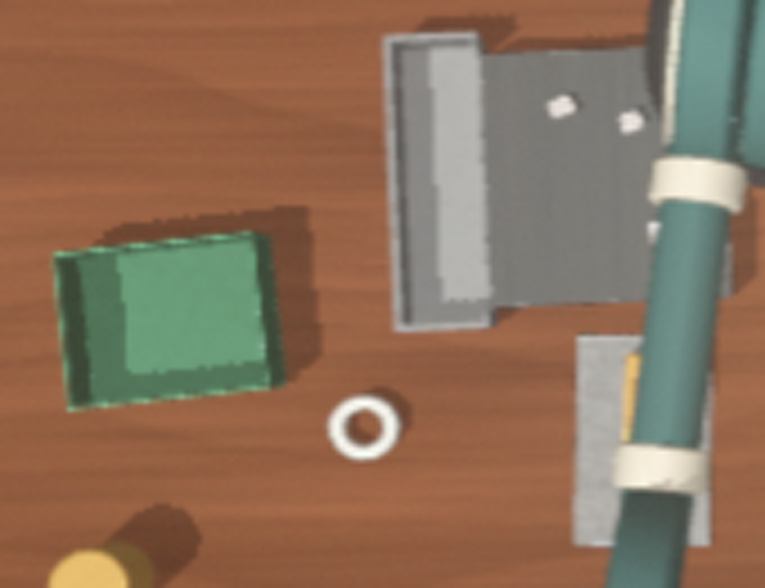

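Here the plate and trough outline runs from (386,37) to (397,330). The tin's corners are at (55,255), (262,233), (283,386) and (70,408).

Run:
```python
from h import *
c=cam('top')
def f(pts,z):
    p=np.array(pts,float); return (w(c,np.c_[75+(p[:,0]+.5)/4.5-.5,130+(p[:,1]+.5)/4.2-.5],z)[:,:2]*1000).round(1)
t=f([(386,37),(397,330),(490,325),(480,37)],.038);print('trough',t.tolist(),np.degrees(np.arctan2(*(t[0]-t[1])[::-1])),np.degrees(np.arctan2(*(t[3]-t[2])[::-1])))
t=f([(55,255),(262,233),(283,386),(70,408)],.042);print('tin',t.tolist(),t.mean(0),np.degrees(np.arctan2(*(t[0]-t[3])[::-1])),np.degrees(np.arctan2(*(t[1]-t[2])[::-1])))
t=f([(490,57),(495,302),(730,298)],.03);print('plate',t.tolist())
print('chips',f([(561,105),(630,120)],.036).tolist())
t=f([(577,338),(577,545),(709,543)],.004);print('pad',t.tolist())
```

```text
trough [[708.4, 231.8], [502.6, 225.5], [505.1, 165.3], [707.7, 170.4]] 1.7534048600715433 1.441988045224608
tin [[558.0, 444.8], [571.3, 311.5], [465.0, 298.2], [452.1, 434.7]] [511.6 372.3] 5.447991553197725 7.13165010822299
plate [[694.8, 165.2], [521.2, 163.2], [521.6, 9.1]]
chips [[659.1, 118.0], [647.9, 72.9]]
pad [[495.0, 112.6], [347.1, 114.1], [346.7, 26.1]]
```

Call:
apply_moves(fingers=[1,1,1,1,1,1,1,1], travel=[[-0.5,-0.36,0.57],[-0.5,-0.36,0.57],[-0.5,-0.36,0.57],[-0.5,-0.36,0.57],[-0.5,-0.36,0.57],[-0.5,-0.36,0.57],[0,0,0],[0,0,0]], rotation=[[0,0,0],[0,0,0],[0,0,0],[0,0,0],[0,0,0],[0,0,0],[0,0,0],[0,0,0]])

```text
time: 4.75
tool_pos: [0.4301, 0.0581, 0.1797]
tcp_rot: [3.141, 0.002, -0.001]
wrist_force: [1.0, -0.6, -0.2]
width: 1.001
grip_force: 0.0
```

Run:
```python
from h import *
s=st()
c=cam('wrist'); cv2.imwrite('pics/w2.png',cv2.resize(c['image'][:,:,::-1],(800,600),interpolation=cv2.INTER_CUBIC))
np.save('w2.npy',c,allow_pickle=True)
for r in regions_of('wrist','scraper'): print(r['p'],r['bbox'])
for r in tip_of('wrist','scraper'): print(r['p'],r['location'],w(c,r['location'],.004))
```

```text
t 4.75 tcp [0.4301 0.0581 0.1797] rot [ 3.141e+00  2.000e-03 -1.000e-03] F [ 1.  -0.6 -0.2] w 1.001 g 0.0
0.56 [231.8, 122.8, 39.6, 98.7]
0.39 [483.9, 125.1, 28.1, 60.9]
0.94 [250.4, 168.4] [[0.4358824  0.06334117 0.004     ]]
0.62 [259.8, 19.2] [[0.57711371 0.05421354 0.004     ]]
```

View pics/w2.png

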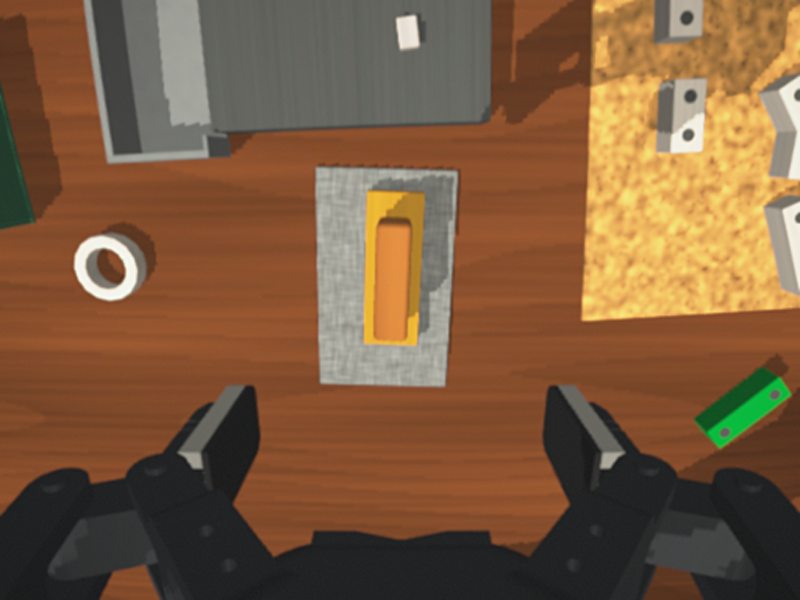

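The scraper stands on its pad. The foot top spans (368,192) to (417,345), the rib top spans (377,220) to (408,342), and the pad corners are (316,168), (458,170), (446,387) and (320,384).

Run:
```python
from h import *
c=np.load('w2.npy',allow_pickle=True).item()
def f(n,pts,z):
    p=(w(c,(np.array(pts,float)+.5)*.64-.5,z)[:,:2]*1000).round(1); print(n,p.tolist(),p.mean(0).round(1)); return p
f('foot',[(368,192),(425,192),(417,345),(365,343)],.018)
f('rib',[(377,219),(411,221),(408,342),(374,341)],.052)
f('pad',[(316,168),(458,170),(446,387),(320,384)],.004)
f('plate corner',[(491,122),(492,0)],.03)
f('chip',[(408,32)],.036)
f('trough corner out',[(107,162),(95,60)],.038)
f('short',[(672,80),(706,80),(704,130),(665,130)],.023)
```

```text
foot [[483.2, 77.2], [483.2, 42.6], [383.6, 46.4], [385.0, 80.9]] [433.8  61.8]
rib [[470.9, 70.3], [469.8, 51.7], [398.9, 52.9], [399.5, 73.0]] [434.8  62. ]
pad [[497.2, 110.7], [496.0, 21.3], [345.9, 24.7], [348.1, 114.8]] [421.8  67.9]
plate corner [[523.3, 6.3], [586.9, 8.3]] [555.1   7.3]
chip [[568.8, 53.6]] [568.8  53.6]
trough corner out [[503.0, 226.0], [558.0, 225.7]] [530.5 225.8]
short [[549.6, -100.1], [550.5, -121.0], [522.3, -123.7], [521.5, -99.3]] [ 536. -111.]
```

Call:
apply_moves(fingers=[0.8,0.6,0.6,0.6,0.6,0,0,0,0,0,0,0], travel=[[0.07,-0.07,0.8],[0,0,0.8],[0,0,0.8],[0,0,0.5],[0,0,0.2],[0,0,0],[0,0,0],[0,0,0],[0,0,0],[0,0,0],[0,0,0],[0,0,0]], rotation=[[0,0,0.3],[0,0,0],[0,0,0],[0,0,0],[0,0,0],[0,0,0],[0,0,0],[0,0,0],[0,0,0],[0,0,0],[0,0,0],[0,0,0]], newtons=60)

```text
time: 6.1
tool_pos: [0.4366, 0.0614, 0.0272]
tcp_rot: [-3.141, 0.049, -0.007]
wrist_force: [1.0, -0.1, 6.4]
width: 0.217
grip_force: 59.8
```

Call:
apply_moves(fingers=[0,0,0,0,0,0,0,0,0,0,0,0], travel=[[0,0,-0.7],[0,0,-0.7],[0.72,0.1,0],[0.72,0.1,0],[0.72,0.1,0],[0.72,0.1,0],[0.72,0.1,0],[0.72,0.1,0],[0,0,0],[0,0,0.4],[0,0,0.36],[0,0,0]], rotation=[[0,0,-0.3],[0,0,-0.267],[0,0,0],[0,0,0],[0,0,0],[0,0,0],[0,0,0],[0,0,0],[0,0,0],[0,0,0],[0,0,0],[0,0,0]])

```text
time: 7.3
tool_pos: [0.648, 0.0374, 0.0542]
tcp_rot: [-3.141, -0.044, 0.01]
wrist_force: [-0.2, -0.6, -1.9]
width: 0.217
grip_force: 59.9
```

Run:
```python
from h import *
s=st()
c=cam('wrist'); cv2.imwrite('pics/w3.png',c['image'][:,:,::-1])
```

```text
t 7.3 tcp [0.648  0.0374 0.0542] rot [-3.141 -0.044  0.01 ] F [-0.2 -0.6 -1.9] w 0.217 g 59.9263733625412
```

View pics/w3.png

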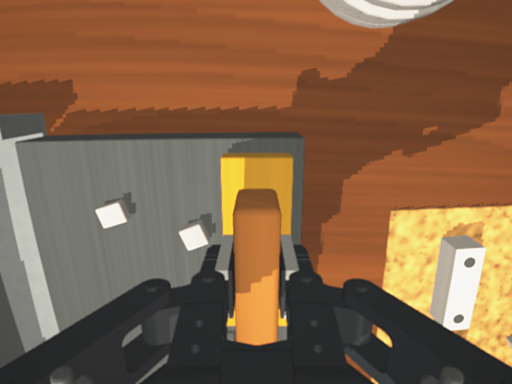

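The scraper is held above the plate, parallel to its edge, with two chips ahead of it at (113,212) and (194,235).

Call:
apply_moves(fingers=[0,0,0], travel=[[0,0,0.06],[0,0,0.06],[0,0,0]], rotation=[[0,0,0],[0,0,0],[0,0,0]])

```text
time: 7.65
tool_pos: [0.6517, 0.0374, 0.0531]
tcp_rot: [-3.141, -0.044, -0.002]
wrist_force: [-0.9, 0.0, 3.5]
width: 0.215
grip_force: 60.6
```

Call:
apply_moves(fingers=[0,0,0,0,0,0,0,0,0,0,0,0], travel=[[0,-0.2,0],[0,-0.2,0],[0,-0.2,0],[0,-0.2,0],[0,-0.2,0],[0,-0.2,0],[0,-0.2,0],[0,-0.2,0],[0,-0.2,0],[0,-0.2,0],[0,-0.2,0],[0,-0.2,0]], rotation=[[0,0,0],[0,0,0],[0,0,0],[0,0,0],[0,0,0],[0,0,0],[0,0,0],[0,0,0],[0,0,0],[0,0,0],[0,0,0],[0,0,0]])

```text
time: 8.85
tool_pos: [0.649, 0.158, 0.0531]
tcp_rot: [3.141, 0.045, 0.005]
wrist_force: [-0.5, -3.9, 6.9]
width: 0.221
grip_force: 58.8
```

Call:
apply_moves(fingers=[0,0], travel=[[0,-0.06,0],[0,0,0]], rotation=[[0,0,0],[0,0,0]])

```text
time: 9.05
tool_pos: [0.6489, 0.1619, 0.0531]
tcp_rot: [-3.141, -0.046, -0.005]
wrist_force: [0.2, -0.5, 5.9]
width: 0.222
grip_force: 58.8
```

Run:
```python
from h import *
s=st()
c=cam('wrist'); cv2.imwrite('pics/w4.png',c['image'][:,:,::-1])
for r in regions_of('wrist','chip1'): print(r['p'],r['bbox'])
```

```text
t 9.05 tcp [0.6489 0.1619 0.0531] rot [-3.141 -0.046 -0.005] F [ 0.2 -0.5  5.9] w 0.222 g 58.775684237480164
0.93 [189.2, 213.7, 25.4, 21.4]
0.8 [192.5, 176.7, 19.0, 28.9]
```

View pics/w4.png

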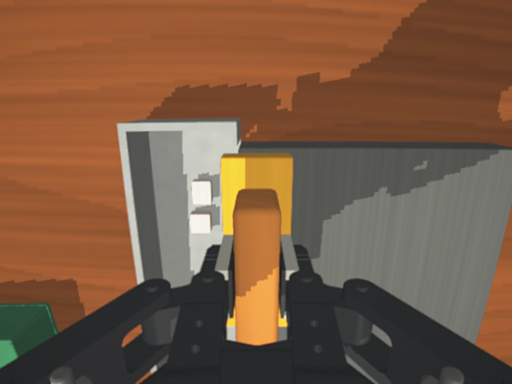

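Two chips are now in the trough, at (201,192) and (201,223). Next is the second pass for the third chip.

Call:
apply_moves(fingers=[0,0,0,0,0,0,0,0,0,0,0,0], travel=[[0,0,-0.4],[0,0,-0.4],[-0.32,0.552,0],[-0.32,0.552,0],[-0.32,0.552,0],[-0.32,0.552,0],[-0.32,0.552,0],[0,0,0],[0,0,0.4],[0,0,0.34],[0,0,0.06],[0,0,0]], rotation=[[0,0,0],[0,0,0],[0,0,0],[0,0,0],[0,0,0],[0,0,0],[0,0,0],[0,0,0],[0,0,0],[0,0,0],[0,0,0],[0,0,0]])

```text
time: 10.35
tool_pos: [0.5721, 0.0213, 0.0522]
tcp_rot: [-3.141, -0.044, -0.001]
wrist_force: [-3.2, -1.4, 5.8]
width: 0.22
grip_force: 62.3
```

Run:
```python
from h import *
s=st()
c=cam('wrist'); cv2.imwrite('pics/w5.png',c['image'][:,:,::-1])
for r in regions_of('wrist','chip1'):
    b=r['bbox'];p=[b[0]+b[2]/2,b[1]+b[3]/2]; print(r['p'],b,w(c,p,.034).round(3),w(c,p,.008).round(3))
```

```text
t 10.35 tcp [0.5721 0.0213 0.0522] rot [-3.141e+00 -4.400e-02 -1.000e-03] F [-3.2 -1.4  5.8] w 0.22 g 62.32574701309204
0.68 [184.9, 228.0, 24.9, 28.8] [[0.568 0.054 0.034]] [[0.556 0.059 0.008]]
```

View pics/w5.png

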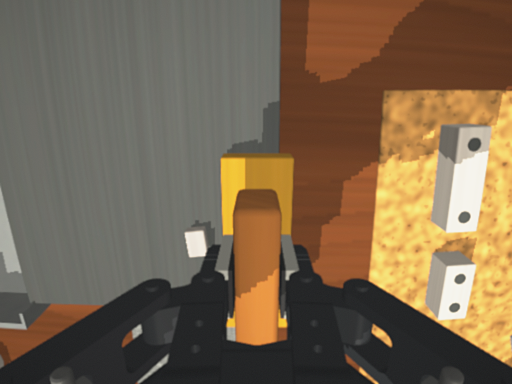

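The scraper is down on the plate with the third chip ahead of it at (196,242). I'll push.

Call:
apply_moves(fingers=[0,0,0,0,0,0,0,0,0,0,0,0], travel=[[0,-0.22,0],[0,-0.22,0],[0,-0.22,0],[0,-0.22,0],[0,-0.22,0],[0,-0.22,0],[0,-0.22,0],[0,-0.22,0],[0,-0.22,0],[0,-0.22,0],[0,-0.22,0],[0,-0.22,0]], rotation=[[0,0,0],[0,0,0],[0,0,0],[0,0,0],[0,0,0],[0,0,0],[0,0,0],[0,0,0],[0,0,0],[0,0,0],[0,0,0],[0,0,0]])

```text
time: 11.65
tool_pos: [0.5688, 0.1526, 0.0523]
tcp_rot: [3.139, 0.048, 0.003]
wrist_force: [2.9, -24.6, 12.4]
width: 0.22
grip_force: 63.9
```

Call:
apply_moves(fingers=[0,0,0,0,0,0,0,0], travel=[[0,-0.12,0],[0,0,0],[0,0,-0.6],[0,0.4,-0.6],[0,0.7,0],[0,0.7,0],[0,0,0],[0,0,0]], rotation=[[0,0,0],[0,0,0],[0,0,0],[0,0,0],[0,0,0],[0,0,0],[0,0,0],[0,0,0]])

```text
time: 12.45
tool_pos: [0.5688, 0.0686, 0.1099]
tcp_rot: [-3.14, -0.041, 0.004]
wrist_force: [0.1, -0.6, -3.6]
width: 0.222
grip_force: 60.8
```

Run:
```python
from h import *
s=st()
c=cam('wrist'); cv2.imwrite('pics/w6.png',c['image'][:,:,::-1])
for r in regions_of('wrist','chip1'):
    b=r['bbox'];p=[b[0]+b[2]/2,b[1]+b[3]/2]; print(r['p'],b,w(c,p,.034).round(3),w(c,p,.008).round(3))
```

```text
t 12.45 tcp [0.5688 0.0686 0.1099] rot [-3.14  -0.041  0.004] F [ 0.1 -0.6 -3.6] w 0.222 g 60.84865093231201
0.92 [78.3, 84.2, 24.8, 20.0] [[0.645 0.183 0.034]] [[0.645 0.196 0.008]]
0.77 [78.5, 54.3, 21.5, 22.3] [[0.663 0.182 0.034]] [[0.666 0.195 0.008]]
0.74 [94.5, 185.1, 21.6, 18.4] [[0.573 0.18  0.034]] [[0.565 0.193 0.008]]
```

View pics/w6.png

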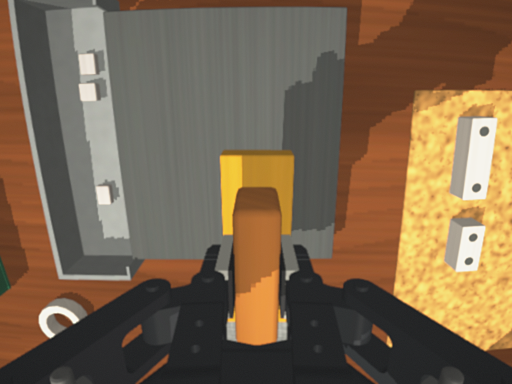

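All three chips lie in the trough, at (89,62), (89,92) and (105,194), and the plate is clear. The scraper goes back to its pad.

Call:
apply_moves(fingers=[0,0,0,0,0,0,0,0,0,0,0,0], travel=[[-0.73,-0.012,0],[-0.73,-0.012,0],[-0.73,-0.012,0],[-0.73,-0.012,0],[0,0,0],[0,0,0.6],[0,0,0.6],[0,0,0.3],[0,0,0.1],[0,0,0.05],[0,0,0.04],[0,0,0]], rotation=[[0,0,0],[0,0,0],[0,0,0],[0,0,0],[0,0,0.467],[0,0,0],[0,0,0],[0,0,0],[0,0,0],[0,0,0],[0,0,0],[0,0,0]])

```text
time: 13.75
tool_pos: [0.4247, 0.0669, 0.0278]
tcp_rot: [-3.141, 0.033, -0.001]
wrist_force: [-1.7, 0.6, 1.4]
width: 0.226
grip_force: 61.7
```

Call:
apply_moves(fingers=[0.4,0.6,0.6,0.6,0.6,0.6,0.6,0.6], travel=[[0,0,0],[0,0,0],[0,0,0],[0,0,0],[0,0,-0.4],[0,0,-0.8],[0,0,-0.8],[0,0,0]], rotation=[[0,0,0],[0,0,0],[0,0,0],[0,0,0],[0,0,0],[0,0,0],[0,0,0],[0,0,0]])

```text
time: 14.55
tool_pos: [0.4292, 0.0669, 0.1328]
tcp_rot: [-3.14, 0.033, -0.019]
wrist_force: [0.6, 1.3, 0.6]
width: 0.6
grip_force: 0.0
```

```bash
cat > det2.py <<'E'
from h import *
import sys
# detections with min-area rects of the named classes from one camera; optional save
cam_name,save,names=sys.argv[1],sys.argv[2],sys.argv[3:]
Z=dict(scraper=.05,whole1=.023,short=.023,nicked=.023,bent=.023)
s=st(); c=cam(cam_name); np.save('last.npy',c,allow_pickle=True)
cv2.imwrite('pics/'+save,cv2.resize(c['image'][:,:,::-1],(800,600),interpolation=cv2.INTER_CUBIC))
for k in names:
    for r in regions_of(cam_name,k):
        if r['p']<.35: continue
        v,u=np.nonzero(r['mask']); P=w(c,np.c_[u,v],Z[k])[:,:2]*1000
        (x,y),(a,b),th=cv2.minAreaRect(P.astype(np.float32))
        print(k,round(r['p'],2),np.round(r['bbox']),'cen',P.mean(0).round(),'rect',round(x),round(y),'size',round(a),round(b),round(th,1))
    for r in tip_of(cam_name,k):
        if r['p']>.35: print('  tip',round(r['p'],2),np.round(r['location'],1),(w(c,r['location'],{'scraper':.004}.get(k,.013))[0]*1000).round())
E
python3 det2.py wrist w7.png scraper whole1 short bent
```

```text
t 14.55 tcp [0.4292 0.0669 0.1328] rot [-3.14   0.033 -0.019] F [0.6 1.3 0.6] w 0.6 g 0.0
scraper 0.87 [233. 138.  45. 116.] cen [436.  66.] rect 434 66 size 32 89 88.7
  tip 0.84 [255.5 194.3] [423.  67.   4.]
whole1 0.72 [448.   0.  45.  13.] cen [574. -98.] rect 574 -99 size 9 30 2.8
whole1 0.68 [482. 264.  30.  44.] cen [ 329. -169.] rect 329 -173 size 39 37 41.9
short 0.59 [453.  36.  41.  58.] cen [ 530. -107.] rect 529 -107 size 43 33 6.3
  tip 0.81 [472.1  66. ] [ 531. -112.   13.]
bent 0.39 [88. 19. 18. 18.] cen [562. 186.] rect 562 186 size 15 13 1.5
```

View pics/w7.png

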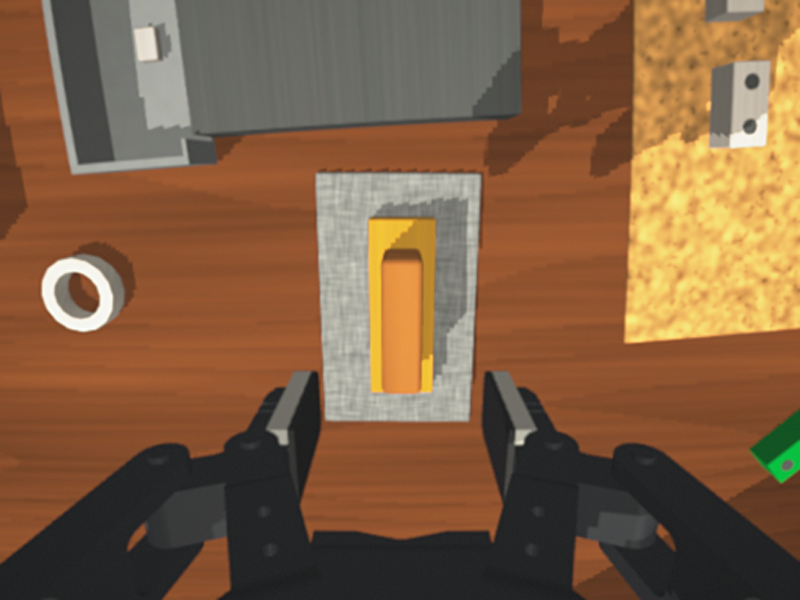

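The scraper stands on its pad, spanning (370,220) to (433,393). Next I'll look over the mat.

Call:
apply_moves(fingers=[0.8,0.8,0.8,0.8,0.8,0.8,0.8,0.8,0.8,0.8,0.8,0.8], travel=[[0,0,0],[0.39,0.57,-0.34],[0.39,0.57,-0.34],[0.39,0.57,-0.34],[0.39,0.57,-0.34],[0.39,0.57,-0.34],[0.39,0.57,-0.34],[0.39,0.57,-0.34],[0.39,0.57,-0.34],[0.39,0.57,-0.34],[0,0,0],[0,0,0]], rotation=[[0,0,-0.2],[0,0,0],[0,0,0],[0,0,0],[0,0,0],[0,0,0],[0,0,0],[0,0,0],[0,0,0],[0,0,0],[0,0,0],[0,0,0]])

```text
time: 16.2
tool_pos: [0.5998, -0.1906, 0.2794]
tcp_rot: [-3.141, 0.001, 0.001]
wrist_force: [-0.2, 0.3, 0.2]
width: 0.799
grip_force: 0.0
```

```bash
python3 det2.py wrist w8.png whole1 short bent nicked
```

```text
t 16.2 tcp [ 0.5998 -0.1906  0.2794] rot [-3.141e+00  1.000e-03  1.000e-03] F [-0.2  0.3  0.2] w 0.799 g 0.0
whole1 0.92 [173. 128.  28.  51.] cen [ 607. -105.] rect 606 -105 size 64 24 5.3
whole1 0.81 [251. 237.  33.  46.] cen [ 457. -206.] rect 456 -207 size 72 23 24.1
whole1 0.72 [305. 118.  34.  48.] cen [ 624. -274.] rect 624 -274 size 65 21 25.2
whole1 0.65 [240. 307.  39.  36.] cen [ 342. -196.] rect 341 -195 size 32 75 43.7
  tip 0.71 [259.9 325.2] [ 335. -197.   13.]
  tip 0.62 [187.8 155.8] [ 604. -101.   13.]
  tip 0.58 [264.4 257.6] [ 455. -203.   13.]
  tip 0.56 [323.4 141.2] [ 623. -279.   13.]
short 0.61 [191. 190.  18.  32.] cen [ 533. -115.] rect 533 -115 size 47 24 3.7
  tip 0.72 [201.9 209.5] [ 529. -116.   13.]
bent 0.56 [242. 189.  26.  43.] cen [ 531. -190.] rect 529 -191 size 67 28 19.8
  tip 0.76 [260.7 209.3] [ 529. -197.   13.]
```

View pics/w8.png

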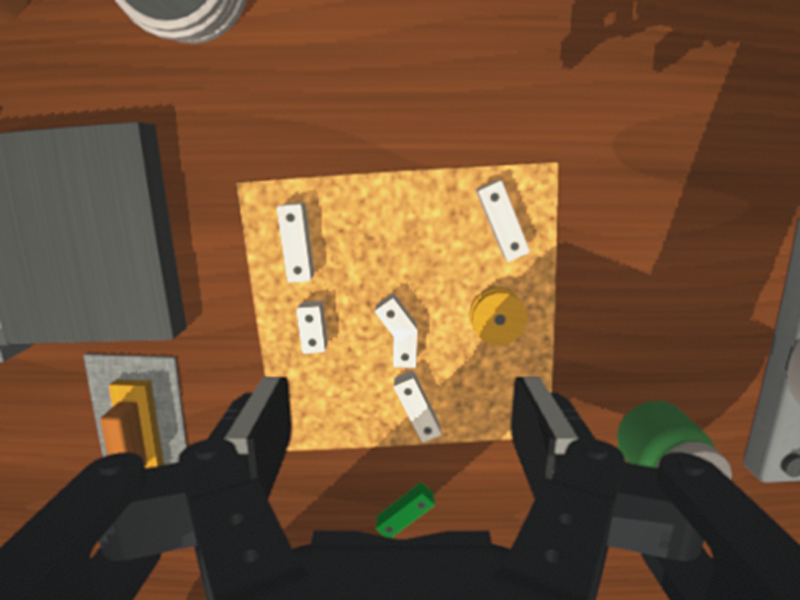

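All bars are clear and unmoved. Their hole pairs are: A (291,217)/(298,270), B (494,197)/(514,246), C (407,391)/(428,430), short (310,318)/(312,343), bent (390,314)/(405,356).

```bash
cat > holes.py <<'E'
from h import *
def holes(H,z=.023):
    c=np.load('last.npy',allow_pickle=True).item()
    for k,p in H.items():
        q=w(c,(np.array(p,float)+.5)*.64-.5,z)[:,:2]*1000; d=q[0]-q[1]
        print(k,q.round(1).tolist(),'c',q.mean(0).round(1),'yaw',np.degrees(np.arctan2(d[1],d[0])).round(1),'L',np.linalg.norm(d).round(1))
E
python3 - <<'E'
from holes import *
holes(dict(A=[(290.5,217),(297.5,270)],B=[(494,197),(514.5,246)],C=[(407.5,391),(428,430)],short=[(309.5,318),(312,343)],bent=[(390,314),(405,356)]))
E
```

```text
A [[627.1, -101.9], [583.1, -105.1]] c [ 605.1 -103.5] yaw 4.1 L 44.1
B [[642.9, -266.0], [603.3, -285.0]] c [ 623.1 -275.5] yaw 25.5 L 44.0
C [[471.8, -197.2], [431.8, -216.3]] c [ 451.8 -206.8] yaw 25.5 L 44.3
short [[540.9, -112.9], [517.9, -113.8]] c [ 529.4 -113.3] yaw 2.3 L 23.0
bent [[544.5, -182.0], [505.8, -194.9]] c [ 525.1 -188.5] yaw 18.4 L 40.8
```

Call:
apply_moves(fingers=[0.5,0.5,0.5,0.5,0.5,0.5,0.5,0.5,0.5,0.5,0.5], travel=[[-0.493,0.056,0.66],[-0.493,0.056,0.66],[-0.493,0.056,0.66],[-0.493,0.056,0.66],[-0.493,0.056,0.66],[-0.493,0.056,0.66],[0,0,0],[0,0,0],[0,0,0],[0,0,0],[0,0,0]], rotation=[[0,0,0],[0,0,0],[0,0,0],[0,0,0],[0,0,0],[0,0,0],[0,0,-0.85],[0,0,-0.85],[0,0,-0.85],[0,0,-0.85],[0,0,-0.85]])

```text
time: 17.75
tool_pos: [0.4518, -0.2068, 0.082]
tcp_rot: [3.063, 0.699, 0.001]
wrist_force: [-0.3, -0.2, 0.2]
width: 0.499
grip_force: 0.0
```

Call:
apply_moves(fingers=[0.5,0.5,0.5,0.5,0.5,0.5,0,0,0,0,0,0], travel=[[0,0,0],[0,0,0.5],[0,0,0.5],[0,0,0.3],[0,0,0.17],[0,0,0],[0,0,0],[0,0,0],[0,0,0],[0,0,0],[0,0,0],[0,0,0]], rotation=[[0,0,0],[0,0,0],[0,0,0],[0,0,0],[0,0,0],[0,0,0],[0,0,0],[0,0,0],[0,0,0],[0,0,0],[0,0,0],[0,0,0]])

```text
time: 18.95
tool_pos: [0.4529, -0.2075, 0.0095]
tcp_rot: [3.063, 0.692, 0.003]
wrist_force: [-0.1, 0.5, 6.3]
width: 0.209
grip_force: 61.7
```

Call:
apply_moves(fingers=[0,0,0,0,0,0,0,0,0,0,0], travel=[[0,0,-0.9],[0,0,-0.9],[0,0,0],[0,0,0],[0,0,0],[0,0,0],[0.371,-0.759,0],[0.371,-0.759,0],[0.371,-0.759,0],[0.371,-0.759,0],[0.371,-0.759,0]], rotation=[[0,0,0],[0,0,0.797],[0,0,0.797],[0,0,0.797],[0,0,0.797],[0,0,0.797],[0,0,0],[0,0,0],[0,0,0],[0,0,0],[0,0,0]])

```text
time: 20.05
tool_pos: [0.5393, -0.0131, 0.098]
tcp_rot: [3.141, 0.043, -0.001]
wrist_force: [1.2, -0.0, -0.3]
width: 0.216
grip_force: 60.9
```

Call:
apply_moves(fingers=[0,0,0,0,0,0,0,0,0,0,0], travel=[[0.371,-0.759,0],[0.371,-0.759,0],[0.371,-0.759,0],[0.371,-0.759,0],[0,0,0],[0,0,0.5],[0,0,0.4],[0,0,0.2],[0,0,0.1],[0,0,0.04],[0,0,0]], rotation=[[0,0,0],[0,0,0],[0,0,0],[0,0,0],[0,0,0],[0,0,0],[0,0,0],[0,0,0],[0,0,0],[0,0,0],[0,0,0]])

```text
time: 21.15
tool_pos: [0.6098, 0.1389, 0.037]
tcp_rot: [-3.141, -0.043, -0.002]
wrist_force: [0.7, -0.1, -0.3]
width: 0.215
grip_force: 60.9
```

Call:
apply_moves(fingers=[0,0,0.4,0.4,0.4,0.4,0.4,0.4,0.4], travel=[[0,0,0.04],[0,0,0],[0,0,0],[0,0,0],[0,0,0],[0,0,-0.5],[0,0,-0.9],[0,0,-0.9],[0,0,0]], rotation=[[0,0,0],[0,0,0],[0,0,0],[0,0,0],[0,0,0],[0,0,0],[0,0,0],[0,0,0],[0,0,0]])

```text
time: 22.05
tool_pos: [0.6147, 0.1402, 0.1577]
tcp_rot: [-3.139, -0.043, -0.022]
wrist_force: [0.3, 0.1, 1.0]
width: 0.397
grip_force: 0.0
```

```bash
python3 det2.py wrist w9.png whole1 short bent scraper
cat >> h.py <<'E'
def T(d,yaw):
    "world shift (m) -> tool units at tool yaw (deg)"
    c,s=np.cos(np.radians(yaw)),np.sin(np.radians(yaw)); return np.round(np.array([c*d[0]+s*d[1],s*d[0]-c*d[1],-d[2]])/.05,3)
E
```

```text
t 22.05 tcp [0.6147 0.1402 0.1577] rot [-3.139 -0.043 -0.022] F [0.3 0.1 1. ] w 0.397 g 0.0
whole1 0.96 [244. 157.  28.  77.] cen [606. 138.] rect 604 138 size 73 22 1.6
whole1 0.8 [474. 169.  38.  65.] cen [607. -94.] rect 607 -95 size 67 34 5.5
whole1 0.62 [190. 116.  15.  19.] cen [668. 193.] rect 667 193 size 14 12 1.2
  tip 0.67 [255.5 194. ] [604. 140.  13.]
  tip 0.64 [492.5 197.5] [607. -97.  13.]
short 0.66 [472. 246.  36.  40.] cen [ 535. -105.] rect 535 -105 size 51 36 3.2
  tip 0.85 [490.5 268.5] [ 528. -115.   13.]
  tip 0.53 [314.8 346.6] [419.  66.   4.]
```

Call:
apply_moves(fingers=[0.6,0.6,0.6,0.6,0.6,0.6,0.6,0.6], travel=[[-0.036,0.809,0],[-0.036,0.809,0],[-0.036,0.809,0.3],[-0.036,0.809,0.3],[-0.036,0.809,0.3],[-0.036,0.809,0.3],[0,0,0],[0,0,0]], rotation=[[0,0,0],[0,0,0],[0,0,0],[0,0,0],[0,0,0],[0,0,0],[0,0,-0.417],[0,0,0]])

```text
time: 23.3
tool_pos: [0.604, -0.105, 0.0877]
tcp_rot: [-3.139, -0.108, 0.004]
wrist_force: [0.2, -0.2, 0.8]
width: 0.597
grip_force: 0.0
```

```bash
python3 det2.py wrist w10.png whole1 short bent
```

```text
t 23.3 tcp [ 0.604  -0.105   0.0877] rot [-3.139 -0.108  0.004] F [ 0.2 -0.2  0.8] w 0.597 g 0.0
whole1 0.6 [232. 157.  36.  93.] cen [ 608. -103.] rect 607 -103 size 66 20 3.6
whole1 0.59 [460. 150.  48.  89.] cen [ 626. -268.] rect 625 -269 size 72 30 25.3
  tip 0.62 [247.5 201.8] [606. -99.  13.]
  tip 0.56 [487.  193.7] [ 624. -278.   13.]
short 0.62 [247. 265.  25.  56.] cen [ 537. -112.] rect 536 -113 size 52 20 3.3
  tip 0.62 [258.7 292.3] [ 530. -113.   13.]
```

Call:
apply_moves(fingers=[0.6,0.6,0.6,0.6,0.6,0,0,0,0,0,0], travel=[[0.02,-0.02,0.5],[0,0,0.5],[0,0,0.4],[0,0,0.22],[0,0,0],[0,0,0],[0,0,0],[0,0,0],[0,0,0],[0,0,0],[0,0,0]], rotation=[[0,0,0],[0,0,0],[0,0,0],[0,0,0],[0,0,0],[0,0,0],[0,0,0],[0,0,0],[0,0,0],[0,0,0],[0,0,0]])

```text
time: 24.75
tool_pos: [0.6076, -0.103, 0.0101]
tcp_rot: [3.139, 0.112, 0.005]
wrist_force: [-0.5, 1.0, 6.5]
width: 0.218
grip_force: 61.4
```

Call:
apply_moves(fingers=[0,0,0,0,0,0,0,0,0,0,0,0], travel=[[0,0,-0.9],[0,0,-0.9],[0.04,-0.766,0],[0.04,-0.766,0],[0.04,-0.766,0],[0.04,-0.766,0],[0.04,-0.766,0],[0,0,0],[0,0,0.6],[0,0,0.4],[0,0,0.2],[0,0,0.06]], rotation=[[0,0,0.2],[0,0,0.217],[0,0,0],[0,0,0],[0,0,0],[0,0,0],[0,0,0],[0,0,0],[0,0,0],[0,0,0],[0,0,0],[0,0,0]])

```text
time: 25.95
tool_pos: [0.6095, 0.0885, 0.0364]
tcp_rot: [3.141, 0.042, -0.006]
wrist_force: [-13.3, -0.6, 25.7]
width: 0.215
grip_force: 65.2
```

Call:
apply_moves(fingers=[0,0,0.4,0.4,0.4,0.4,0.4,0.4,0.4], travel=[[0,0,0.02],[0,0,0],[0,0,0],[0,0,0],[0,0,0],[0,0,-0.5],[0,0,-0.9],[0,0,-0.9],[0,0,0]], rotation=[[0,0,0],[0,0,0],[0,0,0],[0,0,0],[0,0,0],[0,0,0],[0,0,0],[0,0,0],[0,0,0]])

```text
time: 26.85
tool_pos: [0.6163, 0.0895, 0.1575]
tcp_rot: [-3.14, -0.043, -0.022]
wrist_force: [0.9, 0.7, -0.2]
width: 0.4
grip_force: 0.0
```

```bash
python3 det2.py wrist w11.png whole1
```

```text
t 26.85 tcp [0.6163 0.0895 0.1575] rot [-3.14  -0.043 -0.022] F [ 0.9  0.7 -0.2] w 0.4 g 0.0
whole1 0.97 [183. 159.  34.  76.] cen [605. 142.] rect 604 142 size 73 27 1.5
whole1 0.87 [237. 163.  34.  76.] cen [604.  87.] rect 603 88 size 74 22 2.2
whole1 0.54 [387. 144. 124. 209.] cen [ 570. -112.] rect 536 -112 size 270 137 16.2
  tip 0.83 [255.  199.2] [601.  90.  13.]
  tip 0.75 [196.4 196.6] [602. 146.  13.]
```

Call:
apply_moves(fingers=[0.6,0.6,0.6,0.6,0.6,0.6,0.6,0.6,0.6,0.6,0.6,0.6], travel=[[0.005,0.811,0],[0.005,0.811,0],[0.005,0.811,0],[0.005,0.811,0],[0.005,0.811,0],[0.005,0.811,0],[0.005,0.811,0],[0.005,0.811,0],[0.005,0.811,0],[0,0,0.4],[0,0,0.4],[0,0,0.4]], rotation=[[0,0,0],[0,0,0],[0,0,0],[0,0,0],[0,0,0],[0,0,0],[0,0,0],[0,0,0],[0,0,0],[0,0,-0.9],[0,0,-0.9],[0,0,-0.9]])

```text
time: 28.2
tool_pos: [0.6211, -0.2758, 0.0856]
tcp_rot: [-3.101, -0.489, 0.006]
wrist_force: [0.7, -0.4, 0.0]
width: 0.6
grip_force: 0.0
```

Call:
apply_moves(fingers=[0.6,0.6,0.6], travel=[[0,0,0],[0,0,0],[0,0,0]], rotation=[[0,0,-0.9],[0,0,-0.38],[0,0,0]])

```text
time: 28.5
tool_pos: [0.6211, -0.2749, 0.0859]
tcp_rot: [-3.061, -0.691, 0.007]
wrist_force: [0.3, -0.0, -0.4]
width: 0.598
grip_force: 0.0
```

```bash
python3 det2.py wrist w12.png whole1 short bent
```

```text
t 28.5 tcp [ 0.6211 -0.2749  0.0859] rot [-3.061 -0.691  0.007] F [ 0.3 -0.  -0.4] w 0.598 g 0.0
whole1 0.72 [247. 157.  26.  91.] cen [ 626. -274.] rect 625 -275 size 66 20 25.1
  tip 0.95 [262.4 202.2] [ 625. -279.   13.]
short 0.95 [  1. 190.  36.  61.] cen [ 539. -120.] rect 537 -120 size 53 30 7.0
  tip 0.85 [ 17.8 221.9] [ 529. -115.   13.]
  tip 0.65 [118.8 248.9] [ 543. -195.   13.]
bent 0.56 [ 82. 223.  49.  64.] cen [ 541. -190.] rect 539 -192 size 56 35 22.8
  tip 0.68 [112.9 266. ] [ 527. -196.   13.]
  tip 0.68 [120.2 254.6] [ 539. -198.   13.]
```

Call:
apply_moves(fingers=[0.6,0.6,0.6,0.6,0.6,0,0,0,0,0,0], travel=[[0.02,0,0.5],[0,0,0.5],[0,0,0.4],[0,0,0.22],[0,0,0],[0,0,0],[0,0,0],[0,0,0],[0,0,0],[0,0,0],[0,0,0]], rotation=[[0,0,0],[0,0,0],[0,0,0],[0,0,0],[0,0,0],[0,0,0],[0,0,0],[0,0,0],[0,0,0],[0,0,0],[0,0,0]])

```text
time: 29.95
tool_pos: [0.6254, -0.2761, 0.0103]
tcp_rot: [3.062, 0.692, 0.004]
wrist_force: [-0.2, -0.3, 6.0]
width: 0.215
grip_force: 61.7
```

Call:
apply_moves(fingers=[0,0,0,0,0,0,0,0,0,0,0,0], travel=[[0,0,-0.9],[0,0,-0.9],[0,0,0],[0,0,0],[0,0,0],[0,0,0],[-0.008,-0.786,0],[-0.008,-0.786,0],[-0.008,-0.786,0],[-0.008,-0.786,0],[-0.008,-0.786,0],[-0.008,-0.786,0]], rotation=[[0,0,0],[0,0,0.796],[0,0,0.796],[0,0,0.796],[0,0,0.796],[0,0,0.796],[0,0,0],[0,0,0],[0,0,0],[0,0,0],[0,0,0],[0,0,0]])

```text
time: 31.15
tool_pos: [0.6144, -0.0381, 0.0981]
tcp_rot: [-3.141, -0.043, 0.001]
wrist_force: [-0.0, -0.3, -0.9]
width: 0.213
grip_force: 60.9
```

Call:
apply_moves(fingers=[0,0,0,0,0,0,0,0,0,0], travel=[[-0.008,-0.786,0],[-0.008,-0.786,0],[0,0,0],[0,0,0.5],[0,0,0.4],[0,0,0.2],[0,0,0.08],[0,0,0.04],[0,0,0.03],[0,0,0]], rotation=[[0,0,0],[0,0,0],[0,0,0],[0,0,0],[0,0,0],[0,0,0],[0,0,0],[0,0,0],[0,0,0],[0,0,0]])

```text
time: 32.15
tool_pos: [0.6132, 0.0386, 0.0373]
tcp_rot: [3.141, 0.043, 0.003]
wrist_force: [-1.6, -0.4, 2.0]
width: 0.213
grip_force: 61.1
```

Call:
apply_moves(fingers=[0.4,0.4,0.4,0.4,0.4,0.4,0.4,0.4], travel=[[0,0,0],[0,0,0],[0,0,0],[0,0,-0.5],[0,0,-0.9],[0,0,-0.9],[0,0,0],[0,0,0]], rotation=[[0,0,0],[0,0,0],[0,0,0],[0,0,0],[0,0,0],[0,0,0],[0,0,0],[0,0,0]])

```text
time: 32.95
tool_pos: [0.6137, 0.0389, 0.1531]
tcp_rot: [-3.141, -0.043, -0.007]
wrist_force: [-0.5, -0.4, -0.7]
width: 0.396
grip_force: 0.0
```

```bash
python3 det2.py wrist w13.png whole1 short bent
```

```text
t 32.95 tcp [0.6137 0.0389 0.1531] rot [-3.141 -0.043 -0.007] F [-0.5 -0.4 -0.7] w 0.396 g 0.0
whole1 0.98 [118. 154.  42.  77.] cen [605. 145.] rect 604 145 size 72 29 1.6
whole1 0.83 [177. 154.  36.  80.] cen [604.  91.] rect 603 91 size 73 25 1.4
whole1 0.71 [246. 153.  22.  79.] cen [607.  38.] rect 606 37 size 73 22 1.0
  tip 0.88 [136.3 195.7] [598. 152.  13.]
  tip 0.77 [194.1 193.5] [602.  96.  13.]
  tip 0.63 [258.5 193.3] [604.  36.  13.]
short 0.63 [ 18.  69. 278. 226.] cen [621. 131.] rect 605 125 size 220 234 1.7
short 0.56 [387. 241.  30.  47.] cen [ 537. -108.] rect 536 -107 size 52 28 4.8
  tip 0.66 [401.2 265.9] [ 530. -113.   13.]
bent 0.79 [452. 240.  39.  58.] cen [ 531. -182.] rect 531 -183 size 74 37 17.2
  tip 0.87 [474.8 268.9] [ 527. -195.   13.]
  tip 0.57 [191.6 193.3] [602.  99.  13.]
```

Call:
apply_moves(fingers=[0.6,0.6,0.6,0.6,0.6,0.6,0.6,0.6,0.6,0.6,0.6], travel=[[-0.434,0.751,0],[-0.434,0.751,0],[-0.434,0.751,0],[-0.434,0.751,0],[0,0,0],[0,0,0.7],[0,0,0.7],[0,0,0.7],[0,0,0.5],[0,0,0.25],[0,0,0]], rotation=[[0,0,0],[0,0,0],[0,0,0],[0,0,0],[0,0,-0.117],[0,0,0],[0,0,0],[0,0,0],[0,0,0],[0,0,0],[0,0,0]])

```text
time: 34.4
tool_pos: [0.5277, -0.1128, 0.006]
tcp_rot: [-3.14, -0.063, 0.007]
wrist_force: [-0.0, -0.5, 0.1]
width: 0.6
grip_force: 0.0
```

Call:
apply_moves(fingers=[0,0,0,0,0,0], travel=[[0,0,0],[0,0,0],[0,0,0],[0,0,0],[0,0,0],[0,0,0]], rotation=[[0,0,0],[0,0,0],[0,0,0],[0,0,0],[0,0,0],[0,0,0]])

```text
time: 35.0
tool_pos: [0.5314, -0.1141, 0.0103]
tcp_rot: [3.14, 0.062, 0.006]
wrist_force: [-0.4, -0.2, 6.8]
width: 0.216
grip_force: 60.9
```

Call:
apply_moves(fingers=[0,0,0,0,0,0,0,0,0,0,0,0], travel=[[0,0,-0.8],[0,0,-0.8],[0,0,-0.65],[-0.033,-0.776,0],[-0.033,-0.776,0],[-0.033,-0.776,0],[-0.033,-0.776,0],[-0.033,-0.776,0],[-0.033,-0.776,0],[-0.033,-0.776,0],[-0.033,-0.776,0],[-0.033,-0.776,0]], rotation=[[0,0,0],[0,0,0],[0,0,0],[0,0,0],[0,0,0],[0,0,0],[0,0,0],[0,0,0],[0,0,0],[0,0,0],[0,0,0],[0,0,0]])

```text
time: 36.2
tool_pos: [0.5003, 0.2361, 0.1211]
tcp_rot: [-3.141, -0.063, -0.001]
wrist_force: [0.5, 0.2, -0.6]
width: 0.215
grip_force: 60.2
```

Call:
apply_moves(fingers=[0,0,0,0,0,0], travel=[[-0.033,-0.776,0],[-0.033,-0.776,0],[-0.033,-0.776,0],[-0.033,-0.776,0],[0,0,0],[0,0,0]], rotation=[[0,0,0],[0,0,0],[0,0,0],[0,0,0],[0,0,-0.667],[0,0,0]])

```text
time: 36.8
tool_pos: [0.4874, 0.3906, 0.1208]
tcp_rot: [3.136, 0.176, -0.0]
wrist_force: [-0.3, -0.9, -1.6]
width: 0.211
grip_force: 60.2
```

Run:
```python
from h import *
s=st();print(np.round(s['q'],2))
c=cam('wrist','w14.png')
for r in regions_of('wrist','tin')[:1]:
    v,u=np.nonzero(r['mask']); P=w(c,np.c_[u,v],.042)[:,:2]*1000; print(r['p'],r['bbox'],cv2.minAreaRect(P.astype(np.float32)))
```

```text
t 36.8 tcp [0.4874 0.3906 0.1208] rot [ 3.136  0.176 -0.   ] F [-0.3 -0.9 -1.6] w 0.211 g 60.16778111457825
[ 0.64  0.26  1.82 -0.    1.06  2.09]
0.66 [184.4, 91.7, 191.6, 149.8] ((512.6331787109375, 376.6942138671875), (109.48247528076172, 129.65896606445312), 5.793837547302246)
```

View pics/w14.png

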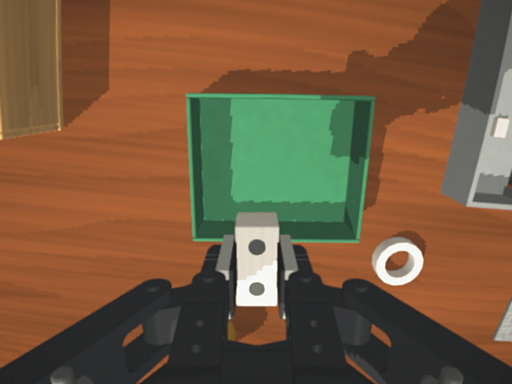

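The short bar is over the tin, which spans (188,95) to (375,240). I'll lower it and release.

Call:
apply_moves(fingers=[0,0,0,0,0,0.4,0.4,0.4,0.4,0.4,0.4,0.4], travel=[[0.12,0,0.6],[0,0,0.6],[0,0,0.5],[0,0,0.26],[0,0,0],[0,0,0],[0,0,0],[0,0,0],[0,0,-0.5],[0,0,-0.8],[0,0,-0.8],[0,0,0]], rotation=[[0,0,0],[0,0,0],[0,0,0],[0,0,0],[0,0,0],[0,0,0],[0,0,0],[0,0,0],[0,0,0],[0,0,0],[0,0,0],[0,0,0]])

```text
time: 38.1
tool_pos: [0.4986, 0.3937, 0.1368]
tcp_rot: [-3.129, -0.172, -0.02]
wrist_force: [1.3, 0.7, 0.8]
width: 0.401
grip_force: 0.0
```

```bash
python3 det2.py wrist w15.png short
python3 - <<'E'
from h import *
for p in ((.51,-.193),): print(T(np.array([p[0]-.4935,p[1]-.3905,0]),6.3))
E
```

```text
t 38.1 tcp [0.4986 0.3937 0.1368] rot [-3.129 -0.172 -0.02 ] F [1.3 0.7 0.8] w 0.401 g 0.0
short 0.94 [250. 172.  24.  49.] cen [495. 389.] rect 495 389 size 46 20 4.4
short 0.73 [193. 114. 175. 135.] cen [514. 375.] rect 508 375 size 120 141 5.3
  tip 0.95 [262.3 196.1] [493. 388.  13.]
[-0.953 11.636 -0.   ]
```

Call:
apply_moves(fingers=[0.5,0.5,0.5,0.5,0.5,0.5,0.5,0.5,0.5,0.5,0.5,0.5], travel=[[-0.064,0.776,0],[-0.064,0.776,0],[-0.064,0.776,0],[-0.064,0.776,0],[-0.064,0.776,0],[-0.064,0.776,0],[-0.064,0.776,0],[-0.064,0.776,0],[-0.064,0.776,0],[-0.064,0.776,0],[-0.064,0.776,0],[-0.064,0.776,0]], rotation=[[0,0,0],[0,0,0],[0,0,0],[0,0,0],[0,0,0],[0,0,0],[0,0,0],[0,0,0],[0,0,0],[0,0,0],[0,0,0],[0,0,0]])

```text
time: 39.45
tool_pos: [0.505, -0.0781, 0.126]
tcp_rot: [-3.136, -0.172, 0.005]
wrist_force: [0.4, 0.7, -0.7]
width: 0.5
grip_force: 0.0
```

Call:
apply_moves(fingers=[0.5,0.5,0.5,0.5,0.5,0.5,0.5], travel=[[-0.064,0.776,0],[-0.064,0.776,0],[-0.064,0.776,0],[0,0,0],[0,0,0],[0,0,0],[0,0,0]], rotation=[[0,0,0],[0,0,0],[0,0,0],[0,0,0.525],[0,0,0.525],[0,0,0],[0,0,0]])

```text
time: 40.15
tool_pos: [0.5089, -0.1932, 0.1264]
tcp_rot: [-3.141, -0.001, 0.004]
wrist_force: [0.2, 0.4, 0.4]
width: 0.499
grip_force: 0.0
```

```bash
python3 det2.py wrist w16.png bent
```

```text
t 40.15 tcp [ 0.5089 -0.1932  0.1264] rot [-3.141e+00 -1.000e-03  4.000e-03] F [0.2 0.4 0.4] w 0.499 g 0.0
bent 0.66 [228. 132.  42.  75.] cen [ 529. -191.] rect 527 -191 size 66 29 17.4
  tip 0.71 [259.5 169.4] [ 527. -196.   13.]
```

View pics/w16.png

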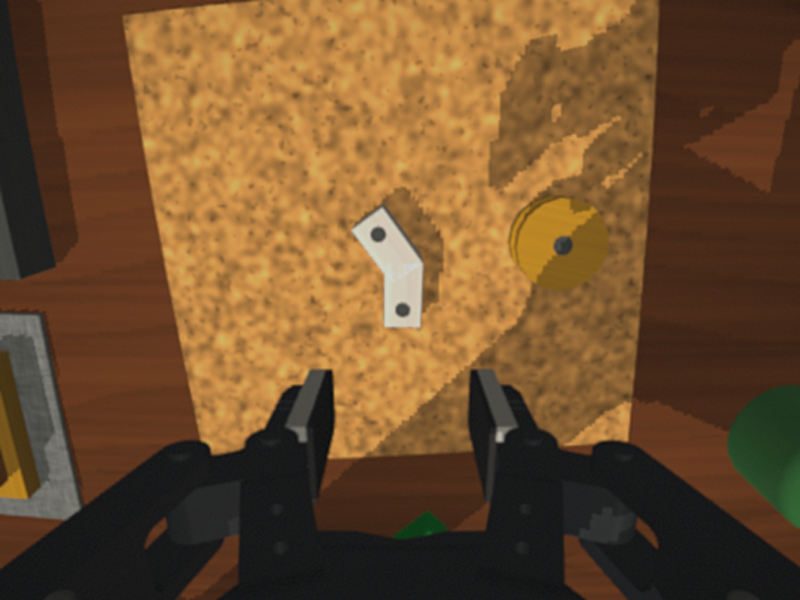

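The bent bar has not moved. Its near arm, (386,275) to (420,327), is aligned with the tool and the bend is at about (403,268).

Call:
apply_moves(fingers=[0.5,0.5,0.5,0.5,0.5,0.5,0,0,0,0,0,0], travel=[[-0.03,0.03,0.7],[0,0,0.7],[0,0,0.5],[0,0,0.3],[0,0,0.19],[0,0,0],[0,0,0],[0,0,0],[0,0,0],[0,0,0],[0,0,0],[0,0,0]], rotation=[[0,0,0],[0,0,0],[0,0,0],[0,0,0],[0,0,0],[0,0,0],[0,0,0],[0,0,0],[0,0,0],[0,0,0],[0,0,0],[0,0,0]])

```text
time: 41.5
tool_pos: [0.5099, -0.1957, 0.0099]
tcp_rot: [3.14, -0.001, 0.005]
wrist_force: [-1.0, 0.6, 6.8]
width: 0.215
grip_force: 61.4
```

Run:
```python
from h import *
# bent drop: hand at tin local (-5,-18), yaw 6
c=np.array([.512,.375]); q=c+R.from_euler('z',6,degrees=True).as_matrix()[:2,:2]@[-.008,-.016]
print(q,T(np.r_[q-[.5085,-.1945],0],0))
```

```text
[0.50571628 0.35825142] [ -0.056 -11.055  -0.   ]
```

Call:
apply_moves(fingers=[0,0,0,0,0,0,0,0,0,0,0,0], travel=[[0,0,-0.8],[0,0,-0.8],[0,0,-0.65],[-0.002,-0.774,0],[-0.002,-0.774,0],[-0.002,-0.774,0],[-0.002,-0.774,0],[-0.002,-0.774,0],[-0.002,-0.774,0],[-0.002,-0.774,0],[-0.002,-0.774,0],[-0.002,-0.774,0]], rotation=[[0,0,0],[0,0,0],[0,0,0],[0,0,0],[0,0,0],[0,0,0],[0,0,0],[0,0,0],[0,0,0],[0,0,0],[0,0,0],[0,0,0]])

```text
time: 42.7
tool_pos: [0.5071, 0.1547, 0.1208]
tcp_rot: [3.142, -0.001, 0.0]
wrist_force: [0.1, 0.6, -1.0]
width: 0.213
grip_force: 60.6
```

Call:
apply_moves(fingers=[0,0,0,0,0,0,0,0], travel=[[-0.002,-0.774,0],[-0.002,-0.774,0],[-0.002,-0.774,0],[-0.002,-0.774,0],[-0.002,-0.774,0],[0,0,0],[0,0,0],[0,0,0]], rotation=[[0,0,0],[0,0,0],[0,0,0],[0,0,0],[0,0,0],[0,0,-0.5],[0,0,-0.5],[0,0,0]])

```text
time: 43.5
tool_pos: [0.5067, 0.347, 0.1204]
tcp_rot: [3.137, 0.165, -0.001]
wrist_force: [0.0, 0.4, -0.5]
width: 0.219
grip_force: 60.5
```

Call:
apply_moves(fingers=[0,0,0,0,0,0.32,0.32,0.32,0.32,0.32,0.32,0.32], travel=[[0,0,0.6],[0,0,0.6],[0,0,0.5],[0,0,0.2],[0,0,0],[0,0,0],[0,0,0],[0,0,0],[0,0,-0.5],[0,0,-0.9],[0,0,-0.9],[0,0,-0.9]], rotation=[[0,0,0],[0,0,0],[0,0,0],[0,0,0],[0,0,0],[0,0,0],[0,0,0],[0,0,0],[0,0,0],[0,0,0],[0,0,0],[0,0,0]])

```text
time: 44.7
tool_pos: [0.5073, 0.3468, 0.1885]
tcp_rot: [-3.137, -0.164, -0.002]
wrist_force: [1.5, 0.2, 0.5]
width: 0.317
grip_force: 0.0
```

Call:
apply_moves(fingers=[0.6,0.6,0.6,0.6,0.6,0.6,0.6,0.6,0.6], travel=[[0.3,0.6,-0.6],[0.3,0.6,-0.6],[0.3,0.6,-0.6],[0.3,0.6,-0.5],[0,0.6,0],[0,0.6,0],[0,0,0],[0,0,0],[0,0,0]], rotation=[[0,0,0],[0,0,0],[0,0,0],[0,0,0],[0,0,0],[0,0,0],[0,0,0],[0,0,0],[0,0,0]])

```text
time: 45.6
tool_pos: [0.5855, 0.1747, 0.3012]
tcp_rot: [-3.137, -0.164, -0.001]
wrist_force: [-0.2, 0.0, -0.1]
width: 0.6
grip_force: 0.0
```

```bash
python3 det2.py wrist w17.png whole1 short bent scraper
```

```text
t 45.6 tcp [0.5855 0.1747 0.3012] rot [-3.137e+00 -1.640e-01 -1.000e-03] F [-0.2  0.  -0.1] w 0.6 g 0.0
whole1 0.8 [312. 121.  26.  53.] cen [606.  83.] rect 606 83 size 68 26 2.7
whole1 0.77 [274. 119.  23.  49.] cen [608. 136.] rect 608 136 size 68 24 2.1
whole1 0.75 [351. 124.  26.  56.] cen [610.  31.] rect 609 31 size 70 29 0.2
whole1 0.65 [457. 308.  18.  18.] cen [ 358. -201.] rect 358 -202 size 41 14 57.8
  tip 0.86 [283.8 144. ] [606. 138.  13.]
  tip 0.8 [319.4 150. ] [603.  88.  13.]
  tip 0.73 [453.9 325.6] [ 331. -195.   13.]
  tip 0.64 [367.5 148.6] [612.  22.  13.]
short 0.87 [ 93. 188.  20.  31.] cen [497. 384.] rect 496 384 size 47 30 5.9
  tip 0.58 [106.6 204.8] [491. 386.  13.]
bent 0.86 [111. 165.  32.  42.] cen [528. 348.] rect 527 347 size 64 35 28.6
  tip 0.71 [131.6 186.2] [524. 348.  13.]
  tip 0.6 [245.4 110.7] [645. 195.  13.]
scraper 0.74 [299. 234.  34.  69.] cen [432.  83.] rect 441 76 size 34 103 88.1
  tip 0.62 [313.5 263. ] [425.  67.   4.]
```

View pics/w17.png

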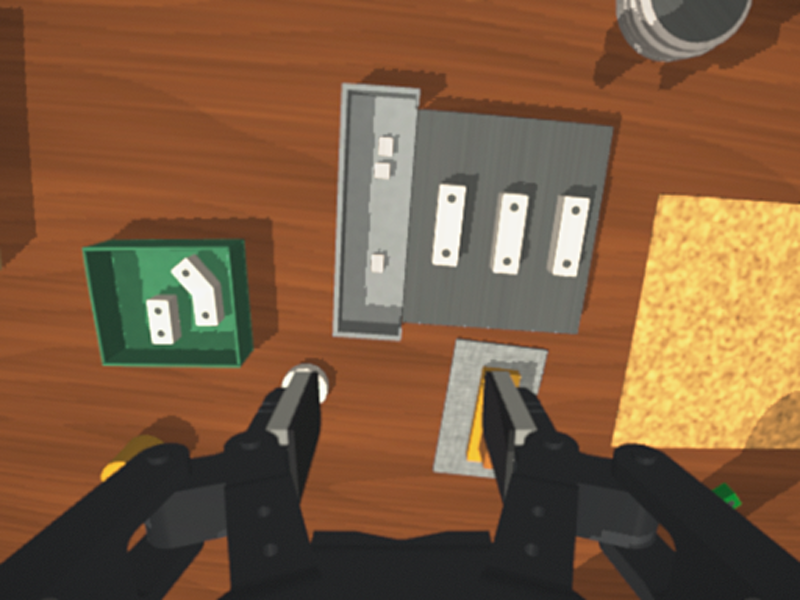

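The three whole bars lie on the plate, at (449,225), (511,234) and (570,236). The short and bent bars are in the tin at (162,320) and (198,292), the three chips are in the trough, and the scraper stands on its pad. I'll hand in the job.

```bash
python3 -c "
from workcell import *
print(finish_job())"
```

```text
the job is handed in; nothing more can be done
None
```

I swept all three chips into the trough, stood the scraper back on its pad, laid the three whole bars flat on the plate along the trough, put the short and bent bars in the tin, and handed the job in at 45.6 s; no verdict came back.

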